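# Find the worn shock mount and mark it

## Task

Three spring shock mounts stand in a row on test stands, and one has gone soft. Press the three rubber pads gently well down with the fingertips, one after another from left to right, to feel which gives most easily; then push the marker tag beside the softest one fully down and leave the other two tags up. Only touch and press: do not lift or shift the stands, leave the things around them alone, and finish clear of everything.

Things in the scene. Friction and masses are not known exactly. Their poses are not given: they have to be found in the camera images.
- stand_a: one of three test stands that look alike (the letter does not tell its place): a grey plate 150 (x) x 70 (y) mm, its top 20 mm above the worktop, standing loose on rubber feet, 1.7 kg. Origin: centre of the underside. Own +x runs from the tag to the shock mount; the stands lie in a row across the bench (left = +y), each turned at most 0.35 rad
- pad_a_top (a point): centre of the flat top of the shock mount's round black rubber pad on stand_a, 38 mm across, 62 mm above the worktop when free, 35 mm from the stand's origin along its +x; moves with the pad. The pad sits on a coil spring and springs back when let go
- pad_a (a joint): how far this pad is pressed down, m: 0 free, 0.014 at the bottom stop. Free, it rests within 1 mm of 0 under its own weight. The spring's force grows in proportion to the depth; pressed 10 mm the three pads push back with roughly 2, 4.5 and 10 N, which pad with which must be felt. A pad counts as pressed from 4 mm on, kept 0.1 s; more than 40 N on a pad damages it
- tag_a_top (a point): centre of the top of the aluminium marker tag on stand_a: a bar 14 (x) x 34 (y) mm on an upright blade, 64 mm above the worktop when up, 35 mm from the stand's origin along its -x (70 mm from the pad's centre); moves with the tag. It slides straight down into a grey holder whose top is 40 mm above the worktop
- tag_a (a joint): how far this tag is pushed down, m: 0 up, 0.018 fully down (its top then 46 mm above the worktop). A friction slide: it moves at about 3 N and stays where it is left
- stand_b: one of three test stands that look alike (the letter does not tell its place): a grey plate 150 (x) x 70 (y) mm, its top 20 mm above the worktop, standing loose on rubber feet, 1.7 kg. Origin: centre of the underside. Own +x runs from the tag to the shock mount; the stands lie in a row across the bench (left = +y), each turned at most 0.35 rad
- pad_b_top (a point): centre of the flat top of the shock mount's round black rubber pad on stand_b, 38 mm across, 62 mm above the worktop when free, 35 mm from the stand's origin along its +x; moves with the pad. The pad sits on a coil spring and springs back when let go
- pad_b (a joint): how far this pad is pressed down, m: 0 free, 0.014 at the bottom stop. Free, it rests within 1 mm of 0 under its own weight. The spring's force grows in proportion to the depth; pressed 10 mm the three pads push back with roughly 2, 4.5 and 10 N, which pad with which must be felt. A pad counts as pressed from 4 mm on, kept 0.1 s; more than 40 N on a pad damages it
- tag_b_top (a point): centre of the top of the aluminium marker tag on stand_b: a bar 14 (x) x 34 (y) mm on an upright blade, 64 mm above the worktop when up, 35 mm from the stand's origin along its -x (70 mm from the pad's centre); moves with the tag. It slides straight down into a grey holder whose top is 40 mm above the worktop
- tag_b (a joint): how far this tag is pushed down, m: 0 up, 0.018 fully down (its top then 46 mm above the worktop). A friction slide: it moves at about 3 N and stays where it is left
- stand_c: one of three test stands that look alike (the letter does not tell its place): a grey plate 150 (x) x 70 (y) mm, its top 20 mm above the worktop, standing loose on rubber feet, 1.7 kg. Origin: centre of the underside. Own +x runs from the tag to the shock mount; the stands lie in a row across the bench (left = +y), each turned at most 0.35 rad
- pad_c_top (a point): centre of the flat top of the shock mount's round black rubber pad on stand_c, 38 mm across, 62 mm above the worktop when free, 35 mm from the stand's origin along its +x; moves with the pad. The pad sits on a coil spring and springs back when let go
- pad_c (a joint): how far this pad is pressed down, m: 0 free, 0.014 at the bottom stop. Free, it rests within 1 mm of 0 under its own weight. The spring's force grows in proportion to the depth; pressed 10 mm the three pads push back with roughly 2, 4.5 and 10 N, which pad with which must be felt. A pad counts as pressed from 4 mm on, kept 0.1 s; more than 40 N on a pad damages it
- tag_c_top (a point): centre of the top of the aluminium marker tag on stand_c: a bar 14 (x) x 34 (y) mm on an upright blade, 64 mm above the worktop when up, 35 mm from the stand's origin along its -x (70 mm from the pad's centre); moves with the tag. It slides straight down into a grey holder whose top is 40 mm above the worktop
- tag_c (a joint): how far this tag is pushed down, m: 0 up, 0.018 fully down (its top then 46 mm above the worktop). A friction slide: it moves at about 3 N and stays where it is left
- loose_cap: bystander: the small blue screw cap, 22 mm across and 14 mm high, lying between two stands; origin at the centre of its underside
- tweezers: bystander: steel forceps, 128x16x9 mm, lying between two stands, about lengthwise (x); origin at the centre of the underside
- kitchen_timer: bystander: white bench timer, 60x64x19 mm, behind the stands, seen from the robot; origin at the centre of its underside
- pen: bystander: black and white marker pen, 137x11x12 mm, lying behind the stands, seen from the robot; origin at the centre of its underside
- foil_tape: bystander: yellow roll of tape lying flat, 68 mm across, 19 mm high, right of the stands; origin at the centre of its underside
- small_bottle: bystander: white bottle, 66 mm across, 106 mm high, standing left of the stands; origin at the centre of its underside
Things that resemble listed ones, but are neither listed nor needed, are in the scene too. Leave any blue or turquoise look-alike of the stand_a alone.

How it is judged:
On the way, in this order (a step that is already met when the one before it is completed fails the run):
1. the left pad is pressed down at least 4 mm (((world y of stand_a above 0.105 m and value of joint pad_a above 0.004 m) or (world y of stand_b above 0.105 m and value of joint pad_b above 0.004 m) or (world y of stand_c above 0.105 m and value of joint pad_c above 0.004 m))), for 0.1 s.
2. the middle pad is pressed down at least 4 mm (((world y of stand_a between -0.105 and 0.105 m and value of joint pad_a above 0.004 m) or (world y of stand_b between -0.105 and 0.105 m and value of joint pad_b above 0.004 m) or (world y of stand_c between -0.105 and 0.105 m and value of joint pad_c above 0.004 m))), for 0.1 s.
3. the right pad is pressed down at least 4 mm (((world y of stand_a below -0.105 m and value of joint pad_a above 0.004 m) or (world y of stand_b below -0.105 m and value of joint pad_b above 0.004 m) or (world y of stand_c below -0.105 m and value of joint pad_c above 0.004 m))), for 0.1 s.
4. the tag beside the softest pad (the one that sinks furthest under its own weight when left alone, by over 0.4 mm) is down, the other two are up (((value of joint pad_a between 0.0004 and 0.002 m and value of joint tag_a above 0.015 m and value of joint each of tag_b, tag_c below 0.004 m) or (value of joint pad_b between 0.0004 and 0.002 m and value of joint tag_b above 0.015 m and value of joint each of tag_a, tag_c below 0.004 m) or (value of joint pad_c between 0.0004 and 0.002 m and value of joint tag_c above 0.015 m and value of joint each of tag_a, tag_b below 0.004 m))), for 0.1 s.
At the end, for the whole second after the job is handed in: The tag beside the softest pad is down at least 15 of its 18 mm, the other two tags are up within 4 mm, all three pads have sprung back within 2 mm, and the stands are upright and at rest (((value of joint pad_a between 0.0004 and 0.002 m and value of joint tag_a above 0.015 m and value of joint each of tag_b, tag_c below 0.004 m) or (value of joint pad_b between 0.0004 and 0.002 m and value of joint tag_b above 0.015 m and value of joint each of tag_a, tag_c below 0.004 m) or (value of joint pad_c between 0.0004 and 0.002 m and value of joint tag_c above 0.015 m and value of joint each of tag_a, tag_b below 0.004 m)) and value of joint each of pad_a, pad_b, pad_c below 0.002 m and angle between each of stand_a, stand_b, stand_c's own z axis and vertical below 0.05 rad and linear speed of each of stand_a, stand_b, stand_c below 0.02 m/s); the robot touches nothing.
It fails at once if two tags are pushed down more than 4 mm (value of joint each of tag_b, tag_c above 0.004 m or value of joint each of tag_a, tag_c above 0.004 m or value of joint each of tag_a, tag_b above 0.004 m).
It fails at once if a tag that was pushed down is lifted up again ((velocity of joint tag_a below -0.01 m/s and value of joint tag_a between 0.003 and 0.014 m) or (velocity of joint tag_b below -0.01 m/s and value of joint tag_b between 0.003 and 0.014 m) or (velocity of joint tag_c below -0.01 m/s and value of joint tag_c between 0.003 and 0.014 m)).
It fails at once if a pad is pressed with more than 40 N (contact force between any of the arm, the fingers and pad_a above 40 N or contact force between any of the arm, the fingers and pad_b above 40 N or contact force between any of the arm, the fingers and pad_c above 40 N).
It fails at once if a stand is lifted by more than 8 mm or shifted by more than 20 mm (height (world z) of any of stand_a, stand_b, stand_c above 0.008 m or distance of any of stand_a, stand_b, stand_c from where it was at the start of the episode above 0.02 m).
It fails at once if a bystander is moved by more than 20 mm (distance of any of loose_cap, tweezers, kitchen_timer, pen, foil_tape, small_bottle from where it was at the start of the episode above 0.02 m).
It also fails if it takes over 64 s, if anything falls off the work surface, if the arm or the gripper's body presses on something with over 40 N, if the wrist force passes 120 N, or if a joint passes its speed limit or range.

## Robot

A 6-joint arm with a two-finger parallel gripper is mounted at the origin on a cart in front of the work surface, level with it; the furniture and walls round the work are solid. World frame = base frame: x ahead of the robot, y to its left, z up, the work surface at z = 0. Lengths are in m, angles in rad, forces in N, time in s.
With the tool pointing down it reaches from about 0.3 to 0.75 m from the base axis. Payload 8.5 kg.
Tool frame: the origin (TCP) lies between the finger pads; the fingertips stand 11 mm ahead of it and the grasp point (between the pads) lies 8 mm behind it; z points along the fingers, y is the line along which they close (so a half turn about z gives the same grasp; the last joint's range is limited). The gripper opens to 85 mm and grips with 20 to 120 N. Pads are 22 mm wide; open, the fingers measure 114 mm over their backs; the gripper's body (76 mm by 85 mm) begins 54 mm behind the grasp point. The pads swing forward as they close: fully open they stand 13 mm farther back than shut.
Start: joints at [-0.215, 0.381, 1.297, -0, 1.464, -0.215], TCP at [0.55, 0, 0.242] pointing down, gripper open.
Joint ranges: [-3.11, 3.11], [-0.89, 2.33], [0.22, 2.48], [-1.42, 4.56], [0.17, 2.85], [-2.88, 2.88]. Speed limits (rad/s): [2.39, 2.39, 3.14, 3.14, 3.14, 3.14].

## Interface

Orientations are given as a 3x3 rotation matrix whose columns are the frame's x, y, z axes.
In Python, from cell import r gives the robot as it stands.
- The arm moves only by the shell command python3 -m inch 'ROWS' [FORCE]. ROWS is a JSON object of lists of equal length, an entry for each row: "jaw": the opening, from 0 (shut) to 1 (fully open); "offset": the shift along the world's x, y, z in mm, a list of three; "yaw": the turn about the world's z in rad. In form: {"jaw": [jaw, ...], "offset": [[x, y, z], ...], "yaw": [yaw, ...]}. A call has 1 to 12 rows; each row is the pose to reach, as a shift and turn from the pose commanded when the call began; what a row does not reach only later rows make up. A row lasts 1/12 s, in which the tool goes at most 41.7 mm and 7.16 degrees, less where a joint would pass 70% of its speed; a pose out of reach is approached as far as the arm can. A call with a gripper value outside its range is refused whole. The fingers move at their own pace and stop on an object; FORCE is the grip in N (left out, the last holds). Time passes only in rows, so rows that repeat a pose let the fingers close. It gives the time, the measured TCP pose, the force, the opening and the grip force at its end, in the units of the state.
- r.read_state(): the state, without advancing time (a new reading comes with each control period).
- r.snapshot(name): name is "scene" or "side" or "wrist"; returns a dict with "pixels" (400x640x3 uint8, red, green, blue), "z_map" (400x640 float32, m along the optical axis (not along the pixel's ray), 0 where there is no reading), "mtx" (3x3 intrinsics, pixels), "extrinsics" (4x4, takes a point from camera to world coordinates); the wrist camera has in their place "hand_eye" (4x4, takes a point from camera to tool coordinates, whose origin is the TCP and whose axes are the flange's). Camera axes: x right, y up, looking along -z (the intrinsics and any distortion apply to the point x, -y, -z); pixel columns grow to the right and rows downward; lengths in m; the calibration is good to about 2 mm. A picture is of the moment at which its call begins: read the wrist's pose just before it.
- r.sign_off(): hands the job in; it is judged then, once.
Trained networks look in a picture, given as the dict that the camera call returned (one of the last four; its "shot" number tells which), for a name from the list of things; names that differ only in an ending like _2 or _b are one class to them, and where a whole thing is asked for, a point or a joint stands for the part that bears it (a point fixed in the world has none). Each returns a list of dicts, best first, with "score" (0 to 1); they miss things now and then, are a little off and sometimes report something else, mostly with a low value. They report only what shows in the picture. A call takes as long as a camera call. They do not tell look-alikes from the thing itself.
- r.trace(picture, thing): "region" (400x640 bool, what is visible of it).
- r.place_of(picture, thing): "location" ([x, y, z] in m, in world coordinates, good to about 4 mm: a listed point, or the origin of a listed thing).
The state is a dict: "clock": time; "q": joint angles; "qvel": joint speeds; "effort": joint torques, N m; "eef_pos": TCP position; "ee_rot": TCP orientation; "ft_force": force on the tool from outside, world axes, zero at the start; "ft_torque": the same for the moment, N m; "opening": finger opening in m; "grasp_force": force on a finger pad.
Only numpy, scipy, OpenCV 4.12 (cv2) and the standard library are available. Lean on these libraries where they do the work, as an engineer would, in place of code of your own. Each camera call takes 0.05 s, during which the arm holds its last target. There are 200 camera calls.

## Working session

There is one attempt and no reset: what is moved stays moved. The work goes in short steps, Python scripts to look and compute and a shell command to move; the robot and the scene stay as the last step left them, time stands still between calls to the robot, and variables do not carry over. Pictures are saved under pics/ and viewed, at most 10 in all, crops included, and the job is handed in when it is done.

```bash
mkdir -p pics
cat > h.py <<'E'
import numpy as np,cv2
from cell import r
def cloud(s):
    K=s["mtx"];z=s["z_map"];v,u=np.mgrid[:400,:640]
    p=np.stack([(u-K[0,2])/K[0,0]*z,-(v-K[1,2])/K[1,1]*z,-z],-1)
    T=s["extrinsics"]
    w=p@T[:3,:3].T+T[:3,3]; w[z==0]=np.nan
    return w
E
python3 - <<'E'
from h import *
s0=r.read_state();print(s0["eef_pos"],s0["ft_force"],s0["opening"])
for n in("scene","side"):
    s=r.snapshot(n);cv2.imwrite(f"pics/{n}.png",s["pixels"][:,:,::-1]);w=cloud(s)
    for t in("stand_a","pad_a_top","tag_a_top","loose_cap","tweezers","small_bottle"):
        for d in r.place_of(s,t): print(n,t,np.round(d["location"],3),round(d["score"],2))
    for t in("pad_a_top","stand_a"):
      for d in r.trace(s,t):
        m=d["region"];q=w[m];q=q[~np.isnan(q[:,0])]
        vv,uu=np.nonzero(m);print(n,'trace',t,round(d["score"],2),uu.mean().round(),vv.mean().round(),len(q),np.median(q,0).round(3),np.percentile(q[:,2],95).round(3))
E
```

```text
[5.49716794e-01 4.19796390e-05 2.41710036e-01] [ 1.31434299 -0.28575382 -0.19178008] 0.08552932266330134
scene stand_a [0.469 0.21  0.002] 0.95
scene stand_a [ 0.473  0.004 -0.001] 0.92
scene stand_a [ 0.38   0.381 -0.003] 0.87
scene stand_a [ 0.336 -0.181 -0.   ] 0.86
scene stand_a [ 0.529 -0.212  0.002] 0.82
scene pad_a_top [0.413 0.378 0.062] 0.84
scene pad_a_top [ 0.512 -0.008  0.06 ] 0.55
scene pad_a_top [ 0.36  -0.16   0.057] 0.42
scene tag_a_top [0.348 0.397 0.064] 0.6
scene tag_a_top [ 0.436 -0.002  0.066] 0.48
scene tag_a_top [ 0.307 -0.206  0.062] 0.47
scene tag_a_top [ 0.674  0.187 -0.006] 0.28
scene loose_cap [ 0.533  0.1   -0.   ] 0.6
scene tweezers [ 0.488 -0.107  0.001] 0.52
scene tweezers [ 0.51  -0.006  0.059] 0.25
scene small_bottle [ 0.539  0.371 -0.001] 0.76
scene trace pad_a_top 0.93 255.0 306.0 412 [0.408 0.381 0.061] 0.063
scene trace pad_a_top 0.62 327.0 198.0 170 [0.506 0.003 0.059] 0.063
scene trace pad_a_top 0.48 402.0 192.0 141 [ 0.357 -0.145  0.059] 0.063
scene trace stand_a 0.96 411.0 200.0 1048 [ 0.337 -0.161  0.021] 0.062
scene trace stand_a 0.87 337.0
[... 778 characters left out ...]
0.488 -0.103 -0.004] 0.48
side tweezers [0.471 0.211 0.002] 0.38
side tweezers [ 0.656  0.012 -0.003] 0.24
side small_bottle [0.539 0.37  0.001] 0.9
side trace pad_a_top 0.73 333.0 209.0 173 [ 0.511 -0.017  0.06 ] 0.063
side trace pad_a_top 0.59 277.0 140.0 109 [0.415 0.362 0.058] 0.063
side trace pad_a_top 0.53 287.0 260.0 224 [ 0.362 -0.167  0.06 ] 0.063
side trace stand_a 0.91 304.0 174.0 906 [0.474 0.192 0.021] 0.062
side trace stand_a 0.86 320.0 219.0 1210 [ 0.476 -0.019  0.02 ] 0.062
side trace stand_a 0.82 360.0 276.0 1693 [ 0.527 -0.232  0.02 ] 0.062
side trace stand_a 0.79 278.0 280.0 1732 [ 0.334 -0.199  0.02 ] 0.062
side trace stand_a 0.69 269.0 148.0 770 [0.39  0.368 0.02 ] 0.061
```

View pics/scene.png

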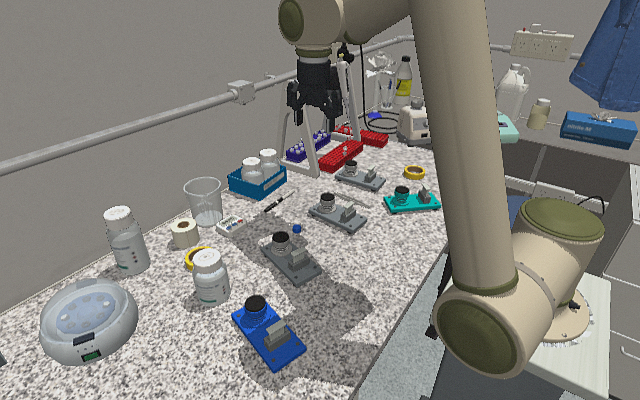

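View pics/side.png

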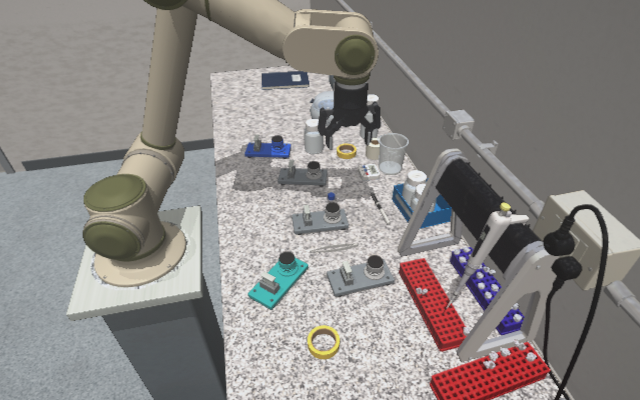

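Run:
```python
from h import *
C={'L':(.469,.21),'M':(.473,0),'R':(.529,-.212)}
P={k:[] for k in C}
for n in("scene","side"):
    s=r.snapshot(n);w=cloud(s);g=s["pixels"].astype(int)
    for k,c in C.items():
        d=np.hypot(w[...,0]-c[0],w[...,1]-c[1])
        m=(d<.075)&(w[...,2]>.0585)&(w[...,2]<.068)
        P[k].append(np.c_[w[m],g[m]])
        for x in (0,1):
            pass
for k in C:
    a=np.vstack(P[k]); nsc=len(P[k][0])
    tagm=a[:,3:].mean(1)>100
    for nm,mm in(("pad",~tagm),("tag",tagm)):
        for src in(0,1):
            idx=np.arange(len(a))<nsc
            b=a[mm&(idx if src==0 else ~idx)]
            if len(b)<5: print(k,nm,src,len(b));continue
            rc=cv2.minAreaRect((b[:,:2]*1000).astype(np.float32))
            print(k,nm,src,len(b),b[:,:3].mean(0).round(4),"std",b[:,:2].std(0).round(4),"rect",np.round(rc[0],1),np.round(rc[1],1),round(rc[2],1),"rgb",b[:,3:].mean(0).round())
```

```text
L pad 0 148 [0.4993 0.2013 0.0616] std [0.0116 0.0099] rect [483.1 211.8] [36.4 79.6] 55.7 rgb [31. 31. 30.]
L pad 1 64 [0.502  0.1928 0.0613] std [0.0087 0.0096] rect [501.7 192.7] [33.6 33. ] 44.6 rgb [56. 55. 55.]
L tag 0 80 [0.4339 0.2215 0.0634] std [0.0049 0.0094] rect [434.2 220.3] [33.5 14.5] 71.2 rgb [127. 129. 123.]
L tag 1 41 [0.4536 0.2124 0.0626] std [0.0318 0.0094] rect [475.1 207.4] [31.5 92.2] 77.3 rgb [134. 134. 130.]
M pad 0 82 [ 0.5087 -0.0026  0.0614] std [0.0091 0.0093] rect [509.5  -2.9] [35.  34.9] 2.6 rgb [41. 40. 39.]
M pad 1 96 [ 0.5109 -0.0092  0.0613] std [0.0089 0.0099] rect [510.8  -8.4] [33.  38.8] 13.3 rgb [62. 61. 60.]
M tag 0 57 [ 4.503e-01 -3.000e-04  6.340e-02] std [0.0271 0.0116] rect [480.7  -3.5] [34.5 94.9] 84.1 rgb [173. 175. 167.]
M tag 1 54 [ 0.4524 -0.0055  0.0628] std [0.0284 0.0097] rect [482.8  -7. ] [31.9 95.5] 85.9 rgb [183. 185. 179.]
R pad 0 52 [ 0.5611 -0.2113  0.0612] std [0.0095 0.0088] rect [ 563.6 -212.3] [29.7 35.7] 81.0 rgb [43. 40. 39.]
R pad 1 130 [ 0.562  -0.2198  0.061 ] std [0.0087 0.0091] rect [ 561.6 -219.2] [31.6 36. ] 20.9 rgb [63. 61. 60.]
R tag 0 33 [ 0.4955 -0.2161  0.0636] std [0.016  0.0112] rect [ 516.3 -227.8] [31.5 81.1] 64.0 rgb [189. 191. 181.]
R tag 1 91 [ 0.5081 -0.2205  0.0628] std [0.0313 0.0109] rect [ 533.6 -218.6] [94.6 34.1] 4.6 rgb [189. 191. 185.]
```

The scene view shows the three grey stands at (290,258) left, (337,213) middle and (360,176) right. The blue (268,333) and teal (411,200) stands are the decoys. The side view agrees, and the measured pad heights of about 61 mm match the spec. I'll shut the jaw and go over the left pad.

```bash
python3 -m inch '{"jaw":[0,0,0,0,0,0,0,0,0,0],"offset":[[-9,36,-15],[-18,72,-30],[-27,108,-45],[-36,144,-60],[-45,180,-75],[-49,196,-100],[-49,196,-110],[-49,196,-110],[-49,196,-110],[-49,196,-110]],"yaw":[0,0,0,0,0,0,0,0,0,0]}' 20
python3 - <<'E'
from h import *
st=r.read_state();print(st["ee_rot"].round(3) if hasattr(st["ee_rot"],"round") else st["ee_rot"])
s=r.snapshot("wrist");cv2.imwrite("pics/w1.png",s["pixels"][:,:,::-1])
T=np.eye(4);T[:3,:3]=st["ee_rot"];T[:3,3]=st["eef_pos"];s["extrinsics"]=T@s["hand_eye"]
print(s["extrinsics"].round(3))
w=cloud(s)
for lo,hi,nm in((.058,.0625,"pad"),(.0605,.068,"tag")):
    c=(.501,.196) if nm=="pad" else (.434,.219)
    m=(np.hypot(w[...,0]-c[0],w[...,1]-c[1])<.03)&(w[...,2]>lo)&(w[...,2]<hi)
    if m.sum()>5:
        rc=cv2.minAreaRect((w[m][:,:2]*1000).astype(np.float32));print(nm,m.sum(),w[m].mean(0).round(4),rc)
for t in("pad_a_top","tag_a_top"):
    for d in r.place_of(s,t): print(t,np.round(d["location"],4),d["score"])
E
```

```text
clock: 1.83
eef_pos: [0.5017, 0.1956, 0.1333]
ee_rot: [[0.001, 1.0, 0.002], [1.0, -0.001, 0.0], [0.0, 0.002, -1.0]]
ft_force: [-0.0, -0.1, 0.4]
opening: -0.0
grasp_force: 0.0
[[ 0.001  1.     0.002]
 [ 1.    -0.001  0.   ]
 [ 0.     0.002 -1.   ]]
[[ 1.     0.001 -0.001  0.501]
 [-0.001  0.966  0.258  0.261]
 [ 0.001 -0.258  0.966  0.266]
 [ 0.     0.     0.     1.   ]]
pad 1087 [0.5005 0.2    0.0618] ((500.5178527832031, 198.75460815429688), (37.01431655883789, 36.74723434448242), 1.1954879760742188)
tag 1255 [0.4343 0.2193 0.0648] ((433.7154235839844, 218.85865783691406), (33.63941955566406, 14.434844017028809), 72.59748077392578)
```

View pics/w1.png

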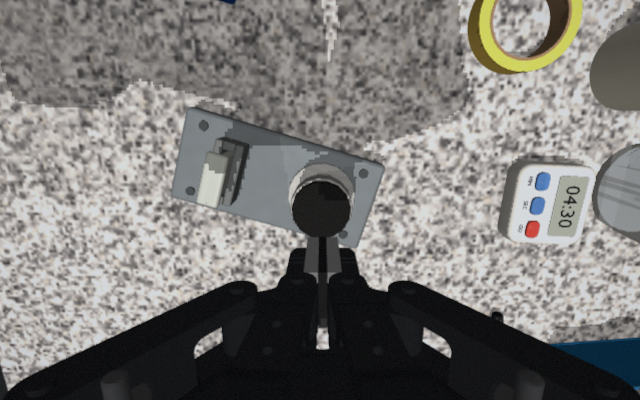

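The wrist view shows the left pad at (320,208) just ahead of the shut fingers, and the tag at (213,180). The sizes measure right (37 mm pad, 34×14 mm tag). Tool y lies along world x. I'll shift to (-1,+3) and descend.

```bash
python3 -m inch '{"jaw":[0,0,0,0,0],"offset":[[-1,3,-20],[-1,3,-45],[-1,3,-54],[-1,3,-54],[-1,3,-54]],"yaw":[0,0,0,0,0]}'
for i in 1 2 ; do python3 -m inch '{"jaw":[0,0,0,0],"offset":[[0,0,-2],[0,0,-4],[0,0,-4],[0,0,-4]],"yaw":[0,0,0,0]}' | grep -E "eef|ft_|clock"; done
```

```text
clock: 2.4
eef_pos: [0.5004, 0.1988, 0.0789]
ee_rot: [[0.0, 1.0, 0.0], [1.0, -0.0, 0.0], [0.0, 0.0, -1.0]]
ft_force: [-0.3, 0.4, 0.8]
opening: 0.0002
grasp_force: 0.0
clock: 2.73
eef_pos: [0.5001, 0.199, 0.0748]
ft_force: [0.3, -0.2, 0.2]
clock: 3.07
eef_pos: [0.5003, 0.1991, 0.0705]
ft_force: [0.8, -0.6, 2.5]
```

```bash
python3 -m inch '{"jaw":[0,0,0,0],"offset":[[0,0,-2],[0,0,-4],[0,0,-4],[0,0,-4]],"yaw":[0,0,0,0]}' | grep -E "eef|ft_|clock"
python3 -m inch '{"jaw":[0,0,0,0],"offset":[[0,0,-2],[0,0,-3],[0,0,-3],[0,0,-3]],"yaw":[0,0,0,0]}' | grep -E "eef|ft_|clock"
```

```text
clock: 3.4
eef_pos: [0.5003, 0.1991, 0.0666]
ft_force: [-0.0, 0.9, 6.2]
clock: 3.73
eef_pos: [0.5003, 0.1991, 0.0639]
ft_force: [-1.0, -0.4, 8.8]
```

The left pad gives about 1 N/mm, so it is the stiff one. Next I'll rise and go over the middle pad.

```bash
cat > look.py <<'E'
from h import *
import sys
px,py,tx,ty=map(float,sys.argv[1:5])
st=r.read_state()
s=r.snapshot("wrist")
T=np.eye(4);T[:3,:3]=st["ee_rot"];T[:3,3]=st["eef_pos"];s["extrinsics"]=T@s["hand_eye"]
w=cloud(s)
for lo,hi,nm,c in((.058,.0635,"pad",(px,py)),(.0605,.068,"tag",(tx,ty))):
    m=(np.hypot(w[...,0]-c[0],w[...,1]-c[1])<.028)&(w[...,2]>lo)&(w[...,2]<hi)
    if m.sum()>5: print(nm,m.sum(),w[m].mean(0).round(4),np.round(w[m].std(0),4),cv2.minAreaRect((w[m][:,:2]*1000).astype(np.float32)))
E
python3 -m inch '{"jaw":[0,0,0,0,0,0,0,0,0,0,0],"offset":[[0,0,-0],[0,0,35],[0,0,65],[2,-40,68],[4,-80,68],[6,-120,68],[8,-160,68],[10,-200,68],[10,-205,68],[10,-205,68],[10,-205,68]],"yaw":[0,0,0,0,0,0,0,0,0,0,0]}' | grep -E "eef|ft_|clock"
python3 look.py .51 -.006 .44 -.002
```

```text
clock: 4.65
eef_pos: [0.5096, -0.0057, 0.1309]
ft_force: [0.7, -0.3, 0.1]
pad 2303 [ 0.5095 -0.0041  0.0623] [0.0096 0.0087 0.0008] ((509.448974609375, -4.551219940185547), (36.84242248535156, 34.25706481933594), 0.4897177219390869)
tag 1212 [ 0.4406 -0.0007  0.0648] [0.0041 0.0097 0.0009] ((439.9887390136719, -1.4323768615722656), (34.11686706542969, 14.231307983398438), 85.98111724853516)
```

```bash
python3 -m inch '{"jaw":[0,0,0,0,0,0],"offset":[[0,1,-25],[0,1,-48],[0,1,-54],[0,1,-56],[0,1,-56],[0,1,-56]],"yaw":[0,0,0,0,0,0]}'| grep -E "eef|ft_|clock"
for i in 1 2 ; do python3 -m inch '{"jaw":[0,0,0,0],"offset":[[0,0,-2],[0,0,-4],[0,0,-4],[0,0,-4]],"yaw":[0,0,0,0]}' | grep -E "eef|ft_|clock"; done
python3 -m inch '{"jaw":[0,0,0,0],"offset":[[0,0,-2],[0,0,-3],[0,0,-3],[0,0,-3]],"yaw":[0,0,0,0]}' | grep -E "eef|ft_|clock"
```

```text
clock: 5.2
eef_pos: [0.5105, -0.0046, 0.0763]
ft_force: [-0.8, -0.2, 0.0]
clock: 5.53
eef_pos: [0.5101, -0.005, 0.0716]
ft_force: [0.2, 0.1, 0.2]
clock: 5.87
eef_pos: [0.5102, -0.005, 0.0674]
ft_force: [0.2, -0.0, 3.0]
clock: 6.2
eef_pos: [0.5101, -0.0051, 0.0644]
ft_force: [0.9, -0.1, 4.8]
```

The middle pad reads about 0.5 N/mm, so it looks like the medium one. The right pad is next.

```bash
python3 -m inch '{"jaw":[0,0,0,0,0,0,0,0,0,0,0],"offset":[[0,0,0],[0,0,35],[0,0,65],[10,-40,68],[20,-80,68],[30,-120,68],[40,-150,68],[50,-185,68],[52,-212,68],[52,-212,68],[52,-212,68]],"yaw":[0,0,0,0,0,0,0,0,0,0,0]}' | grep -E "eef|ft_|clock"
python3 look.py .562 -.216 .492 -.218
```

```text
clock: 7.12
eef_pos: [0.5614, -0.2179, 0.1314]
ft_force: [-0.1, 1.0, -0.1]
pad 2500 [ 0.5614 -0.2151  0.0621] [0.0095 0.0091 0.0008] ((561.4976806640625, -215.22557067871094), (34.7634162902832, 37.51864242553711), 89.55982208251953)
tag 1172 [ 0.4923 -0.2191  0.0648] [0.0041 0.0097 0.0008] ((491.8113708496094, -219.87078857421875), (14.069341659545898, 33.84967803955078), 2.4122235774993896)
```

```bash
python3 -m inch '{"jaw":[0,0,0,0,0,0],"offset":[[0,2,-25],[0,2,-48],[0,2,-54],[0,2,-56],[0,2,-56],[0,2,-56]],"yaw":[0,0,0,0,0,0]}'| grep -E "eef|ft_|clock"
for i in 1 2 ; do python3 -m inch '{"jaw":[0,0,0,0],"offset":[[0,0,-2],[0,0,-4],[0,0,-4],[0,0,-4]],"yaw":[0,0,0,0]}' | grep -E "eef|ft_|clock"; done
python3 -m inch '{"jaw":[0,0,0,0],"offset":[[0,0,-2],[0,0,-3],[0,0,-3],[0,0,-3]],"yaw":[0,0,0,0]}' | grep -E "eef|ft_|clock"
python3 -m inch '{"jaw":[0,0],"offset":[[0,0,0],[0,0,0]],"yaw":[0,0]}' | grep -E "eef|ft_|clock"
```

```text
clock: 7.67
eef_pos: [0.5625, -0.2148, 0.0776]
ft_force: [0.3, 0.6, -0.1]
clock: 8.0
eef_pos: [0.562, -0.215, 0.0725]
ft_force: [-0.3, -0.1, 0.9]
clock: 8.33
eef_pos: [0.562, -0.215, 0.0683]
ft_force: [0.6, 0.2, 0.8]
clock: 8.67
eef_pos: [0.5621, -0.2151, 0.0654]
ft_force: [0.7, -0.9, 1.0]
clock: 8.83
eef_pos: [0.5621, -0.2151, 0.0654]
ft_force: [0.1, 0.1, 1.7]
```

The right pad is softest (about 0.2 N/mm against 0.55 and 1.0). I'll press it a little deeper to confirm, then rise and go over its tag.

```bash
python3 -m inch '{"jaw":[0,0,0,0],"offset":[[0,0,-2],[0,0,-3],[0,0,-3],[0,0,-3]],"yaw":[0,0,0,0]}' | grep -E "eef|ft_|clock"
python3 -m inch '{"jaw":[0,0,0,0,0,0,0],"offset":[[0,0,20],[0,0,40],[-30,-2,45],[-60,-4,45],[-70,-4,45],[-70,-4,45],[-70,-4,45]],"yaw":[0,0,0,0,0,0,0]}' | grep -E "eef|ft_|clock"
```

```text
clock: 9.17
eef_pos: [0.562, -0.2151, 0.0623]
ft_force: [1.0, -1.0, 1.9]
clock: 9.75
eef_pos: [0.492, -0.219, 0.1074]
ft_force: [-0.5, 0.2, -0.3]
```

```bash
python3 look.py .562 -.216 .492 -.218
python3 -m inch '{"jaw":[0,0,0,0,0,0,0,0,0],"offset":[[0,0,-15],[0,0,-27],[0,0,-32],[0,0,-36],[0,0,-40],[0,0,-44],[0,0,-47],[0,0,-49],[0,0,-49]],"yaw":[0,0,0,0,0,0,0,0,0]}' | grep -E "eef|ft_|clock"
```

```text
pad 3315 [ 0.5605 -0.2155  0.062 ] [0.0095 0.0094 0.0008] ((561.22314453125, -216.31130981445312), (37.235496520996094, 37.65129089355469), 55.843441009521484)
tag 900 [ 0.4912 -0.2125  0.0647] [0.004  0.0059 0.0008] ((491.2232360839844, -213.2100372314453), (13.9468412399292, 20.865549087524414), 2.722656488418579)
clock: 10.55
eef_pos: [0.4921, -0.2191, 0.0581]
ft_force: [-0.2, -0.5, -0.5]
```

```bash
for i in 1 2; do python3 -m inch '{"jaw":[0,0,0],"offset":[[0,0,-1],[0,0,-1],[0,0,-1]],"yaw":[0,0,0]}' | grep -E "eef|ft_|clock"; done
```

```text
clock: 10.8
eef_pos: [0.492, -0.2192, 0.0574]
ft_force: [-0.1, -0.6, 0.8]
clock: 11.05
eef_pos: [0.4921, -0.2193, 0.057]
ft_force: [-1.4, 0.5, 6.8]
```

The force has risen to 6.8 N at the bottom stop. I'll retreat and check.

```bash
python3 -m inch '{"jaw":[0,0,0,0,0,0,0],"offset":[[0,0,10],[0,0,40],[0,0,80],[0,0,110],[0,30,130],[0,30,130],[0,30,130]],"yaw":[0,0,0,0,0,0,0]}' | grep -E "eef|ft_|clock"
python3 - <<'E'
from h import *
st=r.read_state()
s=r.snapshot("side");w1=cloud(s)
x=r.snapshot("scene");w2=cloud(x)
for n,w in(("side",w1),("scene",w2)):
  for k,c in dict(Ltag=(.434,.219),Mtag=(.440,-.001),Rtag=(.492,-.2195),Lpad=(.5005,.199),Mpad=(.51,-.005),Rpad=(.562,-.215)).items():
    d=np.hypot(w[...,0]-c[0],w[...,1]-c[1])<.012
    print(n,k,d.sum(),np.percentile(w[d][:,2],90).round(4) if d.sum() else None)
c=s["pixels"][130:330,220:440]
cv2.imwrite("pics/end.png",cv2.resize(c[:,:,::-1],None,fx=3,fy=3)[:600,:660])
E
```

```text
clock: 11.63
eef_pos: [0.4921, -0.1884, 0.1877]
ft_force: [0.2, -0.5, -0.1]
side Ltag 32 0.0644
side Mtag 55 0.0652
side Rtag 530 0.4714
side Lpad 29 0.0631
side Mpad 2 0.0586
side Rpad 62 0.0626
scene Ltag 170 0.0639
scene Mtag 85 0.0646
scene Rtag 33 0.0468
scene Lpad 65 0.0629
scene Mpad 44 0.0629
scene Rpad 29 0.0624
```

View pics/end.png

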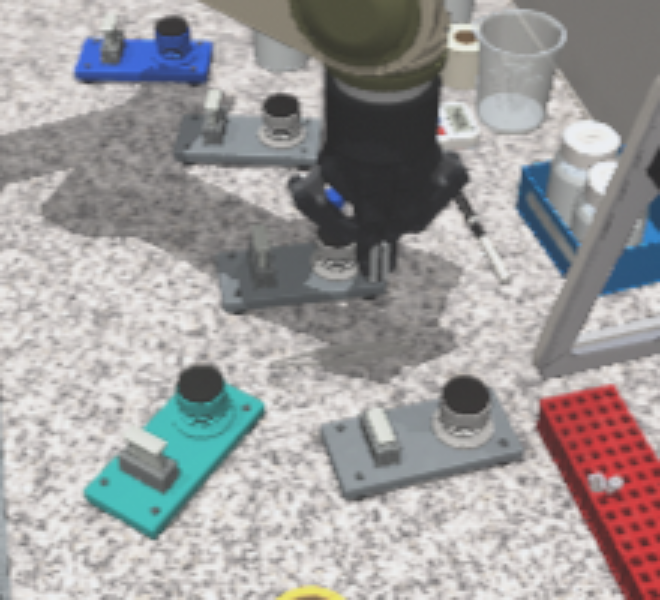

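The right stand's tag, at (380,435) in the crop, is fully down, with its top measured at 46.8 mm. The other two tags are up at about 64 mm, the pads have sprung back, and the gripper is clear.

```bash
python3 -c "
from cell import r
print(r.sign_off())"
```

```text
the job is handed in; nothing more can be done
None
```

I pressed the pads left to right; the right one is softest (about 0.2 N/mm, against roughly 0.5 middle and 1.0 left), so I pushed its tag fully down, left the other two tags up, finished clear and handed the job in; no verdict was returned.

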